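# Open the plant sprayer's pressure cap

## Robot

A 6-joint arm with a two-finger parallel gripper is mounted at the origin on the work surface. World frame = base frame: x ahead of the robot, y to its left, z up, the work surface at z = 0. Lengths are in m, angles in rad, forces in N, time in s.
With the tool pointing down it reaches from about 0.275 to 1 m from the base axis. Payload 8.4 kg.
Tool frame: the origin (TCP) lies on the centre line of the jaws, within the pads' length; the fingertips stand tip_extent ahead of it and the grasp point (between the pads) lies 6 mm ahead of it (tip_extent is the distance from the TCP to the fingertips, in m); z points along the fingers, y is the direction in which the jaws open and shut (so a half turn about z gives the same grasp; the last joint's range is limited). The gripper opens to 85 mm and grips with 20 to 120 N. Pads are 22 mm wide; open, the fingers measure 114 mm over their backs; the gripper's body (76 mm by 85 mm) begins 54 mm behind the grasp point. The pads swing forward as they close: fully open they stand 13 mm farther back than shut.
Start: joints at [1.108, 0.353, 1.633, -0, 1.155, -0.002], TCP at [0.278, 0.56, 0.256] pointing down, gripper open.
Joint ranges: [-2.63, 2.63], [-0.92, 2.1], [0.06, 2.66], [-1.3, 4.44], [0, 2.69], [-3.02, 3.02]. Speed limits (rad/s): [2.22, 2.22, 2.79, 3.14, 3.14, 3.14].

## Interface

Orientations are given as a unit quaternion [x, y, z, w].
In Python, from bench import observe, camera, camera_model, hand_in, tip_extent gives the robot as it stands.
- The arm moves only by the shell command python3 -m pendant 'ROWS'. ROWS is JSON, a list of rows, each an object of numbers: "jaw": the gripper command: -1 is shut, 1 is fully open, values between are in proportion; "x", "y", "z": the shift along the tool's x, y, z in mm; "wx", "wy", "wz": the turn, a rotation vector about the tool's x, y, z in degrees. A call has 1 to 8 rows; each row shifts and turns the pose as measured when the row begins, along the tool's axes as they then stand; what a row does not reach is not made up. A row lasts 1/8 s, in which the tool goes at most 62.5 mm and 10.7 degrees, less where a joint would pass 70% of its speed; a pose out of reach is approached as far as the arm can. A call with a gripper value outside its range is refused whole. The fingers move at their own pace and stop on an object; the grip force is fixed at half the most. Time passes only in rows, so rows that do not move let the fingers close. It gives the time, the measured TCP pose, the force and the opening at its end, in the units of the state.
- observe(): the state, without advancing time (a new reading comes with each control period).
- camera(name): name is "scene" or "top" or "wrist"; returns the picture (400x640x3 uint8, red, green, blue); there is no depth.
- camera_model(name): a dict with "camera_matrix" (3x3 intrinsics, pixels), "position" and "rotation" of the camera in the world; the wrist camera has in their place "hand_eye" (4x4, takes a point from camera to tool coordinates, whose origin is the TCP and whose axes are the flange's). Camera axes: x right, y up, looking along -z (the intrinsics and any distortion apply to the point x, -y, -z); pixel columns grow to the right and rows downward; lengths in m; the calibration is good to about 2 mm. The wrist camera is an equidistant fisheye: a pixel r from the principal point sees the ray r / f radians off the axis. A picture is of the moment at which its call begins: read the wrist's pose just before it. camera_model takes no time and is no camera call.
- hand_in(): hands the job in, once; it reports no verdict.
The state is a dict: "clock": time; "qpos": joint angles; "qd": joint speeds; "joint_efforts": joint torques, N m; "tcp_pos": TCP position; "tool_rot": TCP orientation; "wrist_force": force on the tool from outside, world axes, zero at the start; "ft_torque": the same for the moment, N m; "finger_gap": opening from 0.0 (shut) to 1.0 (fully open).
Only numpy, scipy, OpenCV 4.12 (cv2) and the standard library are available. Lean on these libraries where they do the work, as an engineer would, in place of code of your own. Each camera call takes 0.05 s, during which the arm holds its last target. There are 200 camera calls.

## Task

Open the plant sprayer on the windowsill: turn its black pressure cap counterclockwise until it meets its first stop and keep it leaning lightly against that stop, not pressed down, for about a second so the pressure can vent; then press it down against its spring without crushing the seal and turn it on past the stop until it comes free. Lift the cap off and set it down, without dropping it, upright in the middle of the round cork coaster, let go, and leave the chess case, the pawns and the pencil cup where they are.

Things in the scene. Friction and masses are not known exactly. Their poses are not given: they have to be found in the camera images.
- cap_grip (a point): Grip point of the loose black cap (80-140 g): on its axis, in the upright grip bar (50 long, 16 wide, 32 mm tall) that stands on a 74 mm disc; 22 mm above the disc's top, 10 mm below the bar's top, 56 mm above the hub's flat underside, on which the cap stands when set down. x along the bar, y across its width, z up. Turning the bar counterclockwise seen from above opens the cap.
- cap: The same cap; origin at the centre of the 40 mm hub's underside, axes as the grip point. The first stop is hidden 0.2-0.65 rad counterclockwise of the start; friction until there under 0.2 N m. From first touching the stop, 0.63 rad more (0.52 to 0.74) frees it, pressed down while passing; eased there it rises about 3 mm above its start height and lifts straight off (25 mm clears the neck).
- tank: White sprayer tank, 148 mm across, 110 mm tall, on a steel foot plate (190 x 130 x 6 mm) screwed to the sill: it does not move. Origin under its centre; the cap turns about its vertical axis. Its grey neck (68 mm across) rises to 140 mm; the fitted cap's disc top lies at 159 mm, the bar's top at 191 mm. Its yaw says nothing of the hidden stop.
- stop (a joint): Sprung first stop hidden in the neck, rad: 0 until the cap leans on it, then it yields counterclockwise with 5 N m/rad (0.1 rad = 0.5 N m). A light lean is 0.04 to 0.2 rad (0.2 to 1 N m); beyond 0.2 rad (1 N m) it is forced and spoilt. Once the cap is pressed 6 mm down it passes under the stop. A hard end stop lies 0.78 rad past the first.
- seal (a joint): Sprung seal under the cap's hub, m: 0 with the cap fitted and not pressed, positive as the cap is pressed down. It pushes up with 5 N at 0 plus 1 N per mm. The cap clears the stop at 6 mm (11 N); beyond 12 mm (17 N) the seal is crushed; 8 to 9 mm (13 to 14 N) is right. With the cap off it reads about -0.0045.
- coaster_top (a point): Centre of the top face of a round cork coaster fixed to the sill, 110 mm across, 6 mm thick.
- case: Bystander: folded wooden chess case, 100 x 240 x 49 mm, origin under its centre, long side along its y.
- pawn_a: Bystander: dark wooden pawn, 30 mm across, 53 mm tall, origin at the centre of its foot.
- pawn_b: Bystander: a second such pawn.
- pencil_cup: Bystander: open plastic pencil cup, 72 mm across, 100 mm tall, origin under its centre.
Mind the look-alikes: they are no part of the job. What is shaped like the cap but orange or turquoise is not meant.

How it is judged:
On the way, in this order (a step that is already met when the one before it is completed fails the run):
1. the cap, not pressed down, leans lightly on its first stop (0.04 to 0.2 rad of yield) for 0.5 s (value of joint stop above 0.04 rad and value of joint seal below 0.003 m), for 0.5 s.
2. the cap is pressed down by 5 mm or more on the tank (value of joint seal above 0.005 m), for 0.1 s.
3. the cap is lifted clear of the neck (z of cap_grip in the frame of tank above 0.21 m), for 0.1 s.
At the end, for the whole second after the job is handed in: The cap stands upright (within 0.1 rad) on the cork coaster, its axis within 30 mm of the coaster's centre and its hub resting on the cork (grip point 51 to 61 mm above it), at rest and released (horizontal distance between cap_grip and coaster_top below 0.03 m and angle between cap_grip's own z axis and vertical below 0.1 rad and z of cap_grip in the frame of coaster_top between 0.051 and 0.061 m and linear speed of cap below 0.02 m/s); the robot touches nothing.
It fails at once if the first stop is forced: made to yield more than 0.2 rad (1 N m) (value of joint stop above 0.2 rad).
It fails at once if the seal is crushed: pressed more than 12 mm (17 N) (value of joint seal above 0.012 m).
It fails at once if the cap is dropped: it moves faster than 0.6 m/s with no finger on it (linear speed of cap above 0.6 m/s and contact force between the fingers and cap below 0.5 N).
It fails at once if the chess case, a pawn or the pencil cup is shifted by more than 20 mm (distance of any of case, pawn_a, pawn_b, pencil_cup from where it was at the start of the episode above 0.02 m).
It also fails if it takes over 72 s, if anything falls off the work surface, if the arm or the gripper's body presses on something with over 40 N, if the wrist force passes 120 N, or if a joint passes its speed limit or range.

## Working session

There is one attempt and no reset: what is moved stays moved. The work goes in short steps, Python scripts to look and compute and a shell command to move; the robot and the scene stay as the last step left them, time stands still between calls to the robot, and variables do not carry over. Pictures are saved under pics/ and viewed, about 8 in all and at most 12, crops included, and the job is handed in when it is done.

```bash
mkdir -p pics; python3 - <<'E'
from bench import *
import cv2
s=observe();print(s,tip_extent)
for n in("scene","top"):
    cv2.imwrite(f"pics/{n}0.png",camera(n)[:,:,::-1]);print(n,camera_model(n))
print(camera_model("wrist"))
E
```

```text
{'clock': 0.0, 'qpos': array([ 1.10760837e+00,  3.53672049e-01,  1.63411970e+00,  1.19619214e-05,
        1.15518409e+00, -2.40983178e-03]), 'qd': array([-2.19275996e-03,  1.85450604e-04, -3.69585355e-04, -2.59669123e-04,
        9.93013772e-06,  7.70396924e-04]), 'joint_efforts': array([-4.62963126e-04, -6.05243111e+01, -3.42061365e+01, -9.31750105e-05,
        9.40108235e-03, -5.60659078e-05]), 'tcp_pos': array([0.27771394, 0.5594317 , 0.2555529 ]), 'tool_rot': array([ 2.28358622e-01,  9.73576839e-01, -6.71675073e-04, -1.64874353e-04]), 'wrist_force': array([ 0.72292948,  0.35896381, -0.3072183 ]), 'ft_torque': array([-0.02353573, -0.00235895,  0.02778448]), 'finger_gap': 0.9975000533449434} 0.025
scene {'camera_matrix': array([[466.31145749,   0.        , 308.88253028],
       [  0.        , 466.31145749, 202.6795012 ],
       [  0.        ,   0.        ,   1.        ]]), 'position': array([ 1.04386046, -0.5776206 ,  0.82920615]), 'rotation': array([0.39075854, 0.11897541, 0.29127335, 0.86505055])}
top {'camera_matrix': array([[511.5067549 ,   0.        , 317.6581367 ],
       [  0.        , 511.5067549 , 203.77226884],
       [  0.        ,   0.        ,   1.        ]]), 'position': array([0.38639575, 0.08177979, 1.3591624 ]), 'rotation': array([-0.05812443,  0.06583234,  0.7138428 , -0.69477775])}
{'camera_matrix': array([[309.70691629,   0.        , 317.41236922],
       [  0.        , 309.70691629, 198.37740129],
       [  0.        ,   0.        ,   1.        ]]), 'hand_eye': array([[ 1.08383931e-03,  9.45236231e-01,  3.26385191e-01,
         8.29718664e-02],
       [ 9.99999319e-01, -1.16545079e-03,  5.44992426e-05,
         1.04849595e-03],
       [ 4.31900539e-04,  3.26384910e-01, -9.45236851e-01,
        -1.18259211e-01],
       [ 0.00000000e+00,  0.00000000e+00,  0.00000000e+00,
         1.00000000e+00]])}
```

View pics/top0.png

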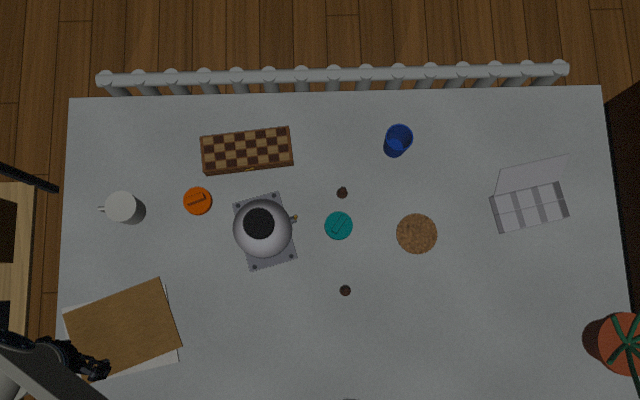

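View pics/scene0.png

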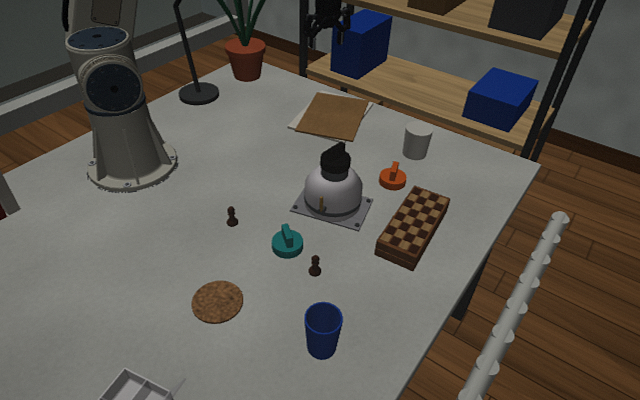

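The top view shows the tank at (262,228) with its black cap at (258,222), the coaster at (417,234), the pawns at (342,192) and (345,290), the chess case at (247,150) and the blue cup at (398,141). The scene view agrees with this: cap bar at (337,152), coaster at (217,301).

```bash
cat > h.py <<'E'
import numpy as np,cv2
from bench import *
from scipy.spatial.transform import Rotation as R
def ray(n,u,v):
    m=camera_model(n);K=m["camera_matrix"]
    d=R.from_quat(m["rotation"]).apply([(u-K[0,2])/K[0,0],-(v-K[1,2])/K[1,1],-1]);return m["position"],d
def onz(n,u,v,z):
    p,d=ray(n,u,v);return p+d*(z-p[2])/d[2]
def proj(n,P):
    m=camera_model(n);K=m["camera_matrix"];q=R.from_quat(m["rotation"]).inv().apply(np.array(P)-m["position"])
    return K[0,2]-K[0,0]*q[0]/q[2],K[1,2]+K[1,1]*q[1]/q[2]
def blob(mask,near):
    n,l,st,c=cv2.connectedComponentsWithStats(mask.astype(np.uint8))
    ok=[i for i in range(1,n) if st[i,4]>30]
    i=min(ok,key=lambda i:np.hypot(*(c[i]-near)));return l==i,c[i],st[i]
E
python3 - <<'E'
from h import *
t=cv2.imread("pics/top0.png");s=cv2.imread("pics/scene0.png")
def st(c,k):
    g=np.clip(c.astype(float)*k,0,255).astype(np.uint8);return cv2.resize(g,(400,400),interpolation=cv2.INTER_CUBIC)
cv2.imwrite("pics/crop1.png",np.hstack([st(t[200:250,235:285],5),st(s[135:195,305:365],5)]))
hsv=cv2.cvtColor(t,cv2.COLOR_BGR2HSV)
m=(t.max(2)<50);b,c,x=blob(m,(258,222));print("cap",c,x,onz("top",*c,.165))
# coaster
for n,im,near in(("top",t,(417,234)),("scene",s,(217,301))):
    h=cv2.cvtColor(im,cv2.COLOR_BGR2HSV);m=cv2.morphologyEx(((h[...,1]>70)&(h[...,0]<25)).astype(np.uint8),cv2.MORPH_CLOSE,np.ones((5,5)));b,c,x=blob(m,near)
    e=cv2.fitEllipse(max(cv2.findContours(b.astype(np.uint8),0,1)[0],key=len));print("coaster",n,c,x,e,onz(n,*e[0],.006))
# tank screws -> foot plate / pawns
for q,z in(((342,192),.03),((345,290),.03),((398,141),.05),((262,228),.08),((258,222),.165)):print(q,onz("top",*q,z))
E
```

```text
cap [258.28120894 223.13666229] [243 208  31  31 761] [0.555411   0.20670282 0.165     ]
coaster top [416.31863882 233.49419954] [ 396  214   41   40 1293] ((416.3156433105469, 233.49920654296875), (39.00835418701172, 40.359649658203125), 127.26331329345703) [ 0.53886055 -0.19688044  0.006     ]
coaster scene [216.8911525  301.59604191] [ 192  281   51   43 1718] ((216.88523864746094, 301.5982360839844), (41.03775405883789, 51.28990936279297), 72.98725128173828) [ 0.54269083 -0.20250751  0.006     ]
(342, 192) [ 0.6519037  -0.00146364  0.03      ]
(345, 290) [3.95640871e-01 1.01358696e-04 3.00000000e-02]
(398, 141) [ 0.7823356  -0.15424876  0.05      ]
(262, 228) [0.55484396 0.20634221 0.08      ]
(258, 222) [0.55812831 0.20734351 0.165     ]
```

View pics/crop1.png

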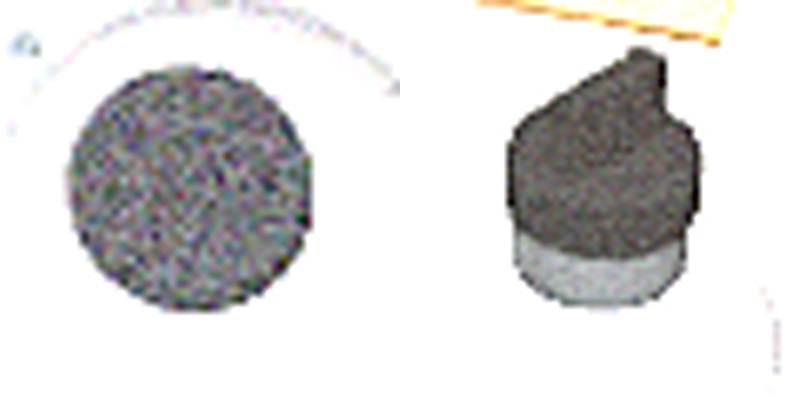

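The cap is a full dark disc, with its bar just visible in the scene view, pointing roughly toward that camera. I'll go above it and use the wrist camera to get the bar's yaw.

```bash
python3 -m pendant '[{"x":-52,"y":-24,"z":-16,"jaw":1},{"x":-52,"y":-24,"z":-16,"jaw":1},{"x":-52,"y":-24,"z":-16,"jaw":1},{"x":-52,"y":-24,"z":-16,"jaw":1},{"x":-52,"y":-24,"z":-16,"jaw":1},{"x":-52,"y":-24,"z":-16,"jaw":1},{"x":-52,"y":-24,"jaw":1},{"x":-42,"y":-24,"jaw":1}]'
cat >> h.py <<'E'
def wray(u,v,s):
    m=camera_model("wrist");K=m["camera_matrix"];H=m["hand_eye"]
    a=np.array([u-K[0,2],v-K[1,2]]);r=np.linalg.norm(a);th=r/K[0,0];a=a/max(r,1e-9)*np.sin(th)
    T=R.from_quat(s["tool_rot"]);d=T.apply(H[:3,:3]@[a[0],-a[1],-np.cos(th)]);return s["tcp_pos"]+T.apply(H[:3,3]),d
def wonz(u,v,z,s):
    p,d=wray(u,v,s);return p+d*(z-p[2])/d[2]
def wproj(P,s):
    m=camera_model("wrist");K=m["camera_matrix"];H=m["hand_eye"]
    q=H[:3,:3].T@(R.from_quat(s["tool_rot"]).inv().apply(np.array(P)-s["tcp_pos"])-H[:3,3])
    th=np.arctan2(np.hypot(q[0],q[1]),-q[2]);a=np.array([q[0],-q[1]]);a=a/np.linalg.norm(a)*th*K[0,0];return a+K[:2,2]
def snapw(name):
    s=observe();im=camera("wrist")[:,:,::-1].copy();cv2.imwrite(name,im);np.save(name+".npy",s,allow_pickle=True);return s,im
E
python3 - <<'E'
from h import *
s,im=snapw("pics/w1.png");print(s["clock"],s["tcp_pos"],s["tool_rot"],s["qpos"])
u,v=wproj([.556,.207,.165],s);print(u,v);u,v=int(u),int(v)
c=im[max(0,v-100):v+100,max(0,u-100):u+100]
cv2.imwrite("pics/w1c.png",np.hstack([cv2.resize(im,(400,250)),np.clip(cv2.resize(c[:250],(400,250)).astype(float)*4,0,255)]))
cv2.imwrite("pics/w1b.png",np.clip(cv2.resize(c,(600,600),interpolation=cv2.INTER_CUBIC).astype(float)*4,0,255))
E
```

```text
0.1 [0.2777416  0.55947812 0.25566478] [ 2.28368755e-01  9.73574523e-01 -5.87151593e-04 -1.25144739e-04] [ 1.10762143e+00  3.53563528e-01  1.63401667e+00 -2.98891566e-05
  1.15521283e+00 -2.35906018e-03]
196.2781490100196 445.0011569271968$[0]: bad value
[ WARN:0@1.326] global loadsave.cpp:1063 imwrite_ Unsupported depth image for selected encoder is fallbacked to CV_8U.
```

View pics/w1b.png

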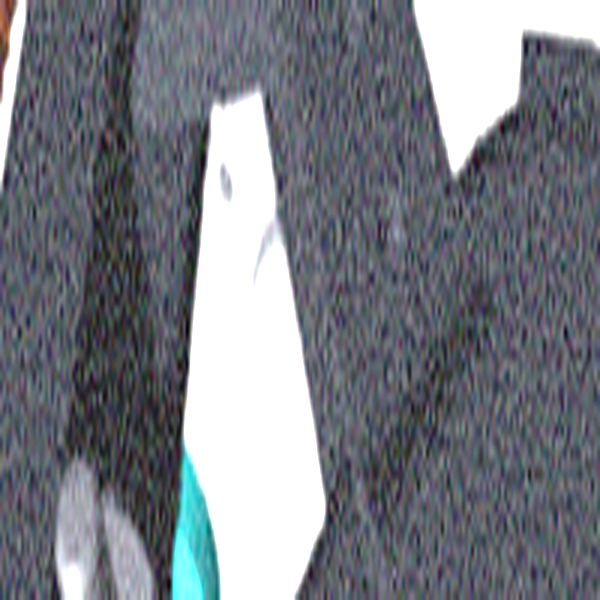

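The move was refused, so this picture is just the start view with the gripper in it. The row probably needs all seven keys, or jaw below 1.

```bash
python3 -m pendant '[{"x":-52,"y":-24,"z":-16,"wx":0,"wy":0,"wz":0,"jaw":1},{"x":-52,"y":-24,"z":-16,"wx":0,"wy":0,"wz":0,"jaw":1},{"x":-52,"y":-24,"z":-16,"wx":0,"wy":0,"wz":0,"jaw":1},{"x":-52,"y":-24,"z":-16,"wx":0,"wy":0,"wz":0,"jaw":1},{"x":-52,"y":-24,"z":-16,"wx":0,"wy":0,"wz":0,"jaw":1},{"x":-52,"y":-24,"z":-16,"wx":0,"wy":0,"wz":0,"jaw":1},{"x":-52,"y":-24,"z":0,"wx":0,"wy":0,"wz":0,"jaw":1},{"x":-42,"y":-24,"z":0,"wx":0,"wy":0,"wz":0,"jaw":1}]' || python3 -m pendant '[{"x":-52,"y":-24,"z":-16,"jaw":0.99}]'
```

```text
clock: 1.15
tcp_pos: [0.5627, 0.1991, 0.3534]
tool_rot: [0.225, 0.974, -0.001, -0.0]
wrist_force: [0.2, 0.0, -0.4]
finger_gap: 1.002
```

```bash
python3 - <<'E'
from h import *
s,im=snapw("pics/w2.png");print(s["clock"],s["tcp_pos"],s["tool_rot"],s["qpos"])
u,v=wproj([.556,.207,.165],s);print(u,v);u,v=int(u),int(v)
y0,x0=max(0,v-75),max(0,u-100);c=im[y0:y0+150,x0:x0+200];print(x0,y0,c.shape)
cv2.imwrite("pics/w2b.png",np.clip(cv2.resize(c,None,fx=4,fy=4,interpolation=cv2.INTER_CUBIC).astype(float)*4,0,255).astype(np.uint8))
E
```

```text
1.15 [0.56268173 0.19911479 0.35339163] [ 2.25200494e-01  9.74311483e-01 -1.36751551e-03 -4.58954729e-05] [ 0.33880561  0.23377411  1.5796768  -0.00232666  1.32968644 -0.77713535]
321.02354403979905 168.17946929690058
221 93 (150, 200, 3)
```

View pics/w2b.png

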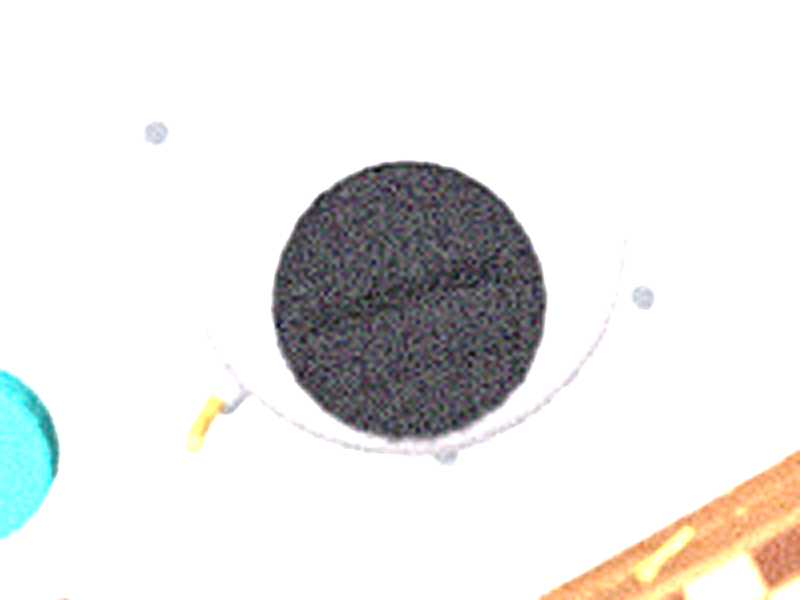

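```bash
python3 - <<'E'
from h import *
s=np.load("pics/w2.png.npy",allow_pickle=True).item();im=cv2.imread("pics/w2.png")
b,c,x=blob(im.max(2)<45,(324,168));print(c,x)
ct=max(cv2.findContours(b.astype(np.uint8),0,1)[0],key=len)[:,0]
for z in(.153,.159,.165):
    P=np.array([wonz(*p,z,s)[:2] for p in ct])
    A=np.c_[2*P,np.ones(len(P))];k=np.linalg.lstsq(A,(P**2).sum(1),rcond=None)[0];r=np.sqrt(k[2]+k[:2]@k[:2])
    print(z,k[:2],r, "res",np.std(np.hypot(*(P-k[:2]).T)))
g=cv2.GaussianBlur(im.astype(np.float32).mean(2),(0,0),1.2)
inn=cv2.erode(b.astype(np.uint8),np.ones((11,11)))>0
print(np.percentile(g[inn],[1,5,10,50,90]))
w=inn&(g<np.percentile(g[inn],8))
n,l,st,cc=cv2.connectedComponentsWithStats(w.astype(np.uint8),connectivity=8)
i=1+np.argmax(st[1:,4]);v,u=np.where(l==i);print(st[i])
for z in(.175,.185,.191,.197):
    P=np.array([wonz(a,bb,z,s)[:2] for a,bb in zip(u,v)]);m=P.mean(0);d=np.linalg.svd(P-m)[2][0];t=(P-m)@d
    print(z,m,"yaw",np.degrees(np.arctan2(d[1],d[0])),np.ptp(t))
# scene dark-blob top for height
sc=cv2.imread("pics/scene0.png");b,c,x=blob(sc.max(2)<50,(336,158));print("scene",x)
for yaw in(0,):
  for z in(.185,.191,.197):print(z,proj("scene",[.556,.207,z]))
E
```

```text
[322.7749395  167.83732186] [ 289  133   69   70 3719]
0.153 [0.56000479 0.2072892 ] 0.036570302159196065 res 0.0007694267496643406
0.159 [0.55866145 0.20784439] 0.03588160319028103 res 0.0007549367570237254
0.165 [0.55731811 0.20839958] 0.035192904221364514 res 0.0007404467643831071
[16.53650267 17.50231504 18.43564491 20.93336391 22.25649929]
[299 158  46  18 193]
0.175 [0.55208358 0.21000235] yaw -97.50788872922995 0.047414463703023865
0.185 [0.54994568 0.21090483] yaw -97.50788872922993 0.0458158822851141
0.191 [0.54866294 0.21144632] yaw -97.50788872922992 0.04485673343436823
0.197 [0.5473802  0.21198781] yaw -97.50788872922992 0.04389758458362235
scene [321 142  30  40 890]
0.185 (np.float64(335.2054822862514), np.float64(147.4809156870866))
0.191 (np.float64(335.35485252956965), np.float64(145.40853926023178))
0.197 (np.float64(335.50529991495216), np.float64(143.32121846579255))
```

```bash
python3 -m pendant '[{"x":0,"y":0,"z":0,"wx":0,"wy":0,"wz":10.2,"jaw":1},{"x":0,"y":0,"z":0,"wx":0,"wy":0,"wz":10.2,"jaw":1},{"x":0,"y":0,"z":0,"wx":0,"wy":0,"wz":10.2,"jaw":1},{"x":0,"y":0,"z":0,"wx":0,"wy":0,"wz":10.2,"jaw":1},{"x":0,"y":0,"z":0,"wx":0,"wy":0,"wz":10.2,"jaw":1},{"x":0,"y":0,"z":0,"wx":0,"wy":0,"wz":10.2,"jaw":1},{"x":0,"y":0,"z":0,"wx":0,"wy":0,"wz":10.2,"jaw":1},{"x":0,"y":0,"z":0,"wx":0,"wy":0,"wz":0,"jaw":1}]'
cat >> h.py <<'E'
def st(target=None,bar=None):
    s=observe();T=R.from_quat(s["tool_rot"]);M=T.as_matrix()
    print("t%.2f"%s["clock"],"tcp",s["tcp_pos"].round(4),"yaw_y %.1f"%np.degrees(np.arctan2(M[1,1],M[0,1])),"zax",M[:,2].round(4),"F",s["wrist_force"].round(1),"M",s["ft_torque"].round(2),"gap %.3f"%s["finger_gap"],"q6 %.2f"%s["qpos"][5])
    if target is not None:print("tool-shift mm",(T.inv().apply(np.array(target)-s["tcp_pos"])*1000).round(1))
    # rotvec (tool) to level
    lv=np.cross(M[:,2],[0,0,-1]);print("level wx,wy deg",np.degrees(M.T@lv).round(2))
    return s
E
python3 - <<'E'
from h import *
st([.5585,.208,.191])
s,im=snapw("pics/w3.png")
b,c,x=blob(im.max(2)<45,wproj([.5585,.208,.165],s));print(c,x,wproj([.5585,.208,.165],s))
ct=max(cv2.findContours(b.astype(np.uint8),0,1)[0],key=len)[:,0]
P=np.array([wonz(*p,.158,s)[:2] for p in ct]);A=np.c_[2*P,np.ones(len(P))];k=np.linalg.lstsq(A,(P**2).sum(1),rcond=None)[0];print(k[:2],np.sqrt(k[2]+k[:2]@k[:2]))
x0,y0=c.astype(int)-[50,37];cv2.imwrite("pics/w3b.png",np.clip(cv2.resize(cv2.GaussianBlur(im,(0,0),1)[y0:y0+75,x0:x0+100],None,fx=6,fy=6,interpolation=2).astype(float)*7,0,255).astype(np.uint8))
E
```

```text
clock: 2.2
tcp_pos: [0.5645, 0.193, 0.3506]
tool_rot: [0.766, 0.643, -0.004, 0.002]
wrist_force: [-0.4, 0.4, 0.1]
finger_gap: 0.999
t2.20 tcp [0.5645 0.193  0.3506] yaw_y -10.0 zax [-0.0038 -0.0072 -1.    ] F [-0.4  0.4  0.1] M [-0.03 -0.02  0.03] gap 0.999 q6 0.51
tool-shift mm [ 15.   -8.1 159.6]
level wx,wy deg [-0.14  0.45  0.  ]
[309.55195148 162.35522152] [ 275  128   70   70 3792] [307.9001237  165.11931762]
[0.5599031  0.20810777] 0.035828894072566696
```

View pics/w3b.png

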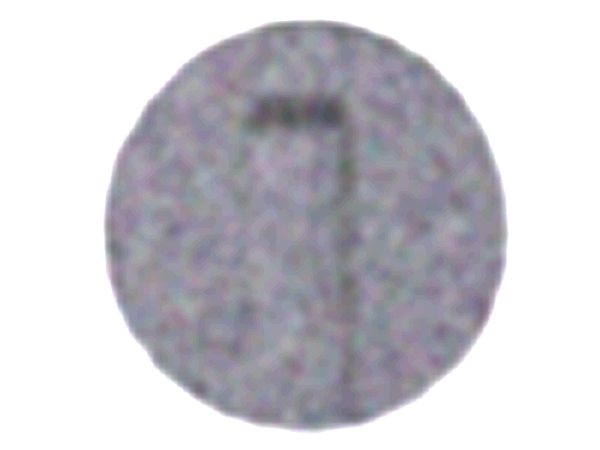

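```bash
python3 -m pendant '[{"x":8,"y":-4,"z":40,"wx":0,"wy":0.4,"wz":-1,"jaw":1},{"x":7,"y":-4,"z":40,"wx":0,"wy":0,"wz":-1,"jaw":1},{"x":0,"y":0,"z":40,"wx":0,"wy":0,"wz":0,"jaw":1},{"x":0,"y":0,"z":0,"wx":0,"wy":0,"wz":0,"jaw":1}]'
python3 - <<'E'
from h import *
s=np.load("pics/w3.png.npy",allow_pickle=True).item()
for z in(.17,.18,.19):
    e=wonz(259+298/6,125+112/6,z,s);print(z,"bar end",e, "centre", e[:2]-.025*np.array([np.cos(np.radians(81.5)),np.sin(np.radians(81.5))]))
st([.559,.208,.192])
E
```

```text
clock: 2.75
tcp_pos: [0.5589, 0.2097, 0.2285]
tool_rot: [0.748, 0.664, -0.0, -0.0]
wrist_force: [0.3, 0.6, 0.1]
finger_gap: 0.996
0.17 bar end [0.56348328 0.23009241 0.17      ] centre [0.55978804 0.20536701]
0.18 bar end [0.56406922 0.23166536 0.18      ] centre [0.56037398 0.20693997]
0.19 bar end [0.56465516 0.23323832 0.19      ] centre [0.56095992 0.20851292]
t2.75 tcp [0.5589 0.2097 0.2285] yaw_y -6.8 zax [-6.e-04  5.e-04 -1.e+00] F [0.3 0.6 0.1] M [-0.01  0.02  0.  ] gap 0.996 q6 0.47
tool-shift mm [-1.7  0.3 36.5]
level wx,wy deg [-0.04 -0.02  0.  ]
```

```bash
python3 -m pendant '[{"x":-2,"y":1,"z":20,"wx":0,"wy":0,"wz":1,"jaw":1},{"x":0,"y":0,"z":16,"wx":0,"wy":0,"wz":0,"jaw":1},{"x":0,"y":0,"z":0,"wx":0,"wy":0,"wz":0,"jaw":1},{"x":0,"y":0,"z":0,"wx":0,"wy":0,"wz":0,"jaw":-1},{"x":0,"y":0,"z":0,"wx":0,"wy":0,"wz":0,"jaw":-1},{"x":0,"y":0,"z":0,"wx":0,"wy":0,"wz":0,"jaw":-1},{"x":0,"y":0,"z":0,"wx":0,"wy":0,"wz":0,"jaw":-1},{"x":0,"y":0,"z":0,"wx":0,"wy":0,"wz":0,"jaw":-1}]'
python3 -c "
from h import *
st([.559,.208,.192])"
```

```text
clock: 3.75
tcp_pos: [0.5629, 0.2093, 0.1992]
tool_rot: [0.751, 0.66, 0.004, 0.001]
wrist_force: [-1.2, -0.7, 2.5]
finger_gap: 0.171
t3.75 tcp [0.5629 0.2093 0.1992] yaw_y -7.4 zax [ 0.0069  0.0041 -1.    ] F [-1.2 -0.7  2.5] M [-0.07  0.17 -0.03] gap 0.171 q6 0.48
tool-shift mm [-1.8 -3.7  7.2]
level wx,wy deg [ 0.36 -0.28  0.  ]
```

```bash
python3 -m pendant '[{"x":0,"y":0,"z":0,"wx":0,"wy":0,"wz":0,"jaw":0.2},{"x":0,"y":0,"z":0,"wx":0.3,"wy":-0.3,"wz":0,"jaw":0.2},{"x":0,"y":0,"z":7,"wx":0,"wy":0,"wz":0,"jaw":0.2},{"x":0,"y":0,"z":3,"wx":0,"wy":0,"wz":0,"jaw":0.2}]'
python3 -c "
from h import *
st([.561,.208,.191])"
```

```text
clock: 4.25
tcp_pos: [0.5635, 0.2092, 0.1886]
tool_rot: [0.751, 0.66, 0.0, 0.001]
wrist_force: [-1.2, -0.8, 0.3]
finger_gap: 0.6
t4.25 tcp [0.5635 0.2092 0.1886] yaw_y -7.4 zax [ 2.e-03 -9.e-04 -1.e+00] F [-1.2 -0.8  0.3] M [ 0.02  0.09 -0.02] gap 0.600 q6 0.48
tool-shift mm [-1.5 -2.3 -2.4]
level wx,wy deg [0.12 0.03 0.  ]
```

```bash
python3 -m pendant '[{"x":0,"y":-0.7,"z":-2,"wx":0,"wy":0,"wz":0,"jaw":0.2},{"x":0,"y":0,"z":0,"wx":0,"wy":0,"wz":0,"jaw":-1},{"x":0,"y":0,"z":0,"wx":0,"wy":0,"wz":0,"jaw":-1},{"x":0,"y":0,"z":0,"wx":0,"wy":0,"wz":0,"jaw":-1},{"x":0,"y":0,"z":0,"wx":0,"wy":0,"wz":0,"jaw":-1},{"x":0,"y":0,"z":0,"wx":0,"wy":0,"wz":0,"jaw":-1}]'
python3 -c "
from h import *
st([.561,.208,.191])"
```

```text
clock: 5.0
tcp_pos: [0.5613, 0.2094, 0.1905]
tool_rot: [0.751, 0.66, -0.001, -0.0]
wrist_force: [-2.7, -0.6, 0.7]
finger_gap: 0.178
t5.00 tcp [0.5613 0.2094 0.1905] yaw_y -7.4 zax [-0.0012 -0.001  -1.    ] F [-2.7 -0.6  0.7] M [ 0.07  0.38 -0.08] gap 0.178 q6 0.48
tool-shift mm [-1.4 -0.1 -0.5]
level wx,wy deg [-0.06  0.06  0.  ]
```

```bash
python3 -m pendant '[{"x":0,"y":0,"z":0,"wx":0,"wy":0,"wz":-2.5,"jaw":-1},{"x":0,"y":0,"z":0,"wx":0,"wy":0,"wz":-2.5,"jaw":-1},{"x":0,"y":0,"z":0,"wx":0,"wy":0,"wz":-2.5,"jaw":-1},{"x":0,"y":0,"z":0,"wx":0,"wy":0,"wz":-2.5,"jaw":-1}]'
python3 -c "
from h import *
st([.561,.208,.191])"
```

```text
clock: 5.5
tcp_pos: [0.5608, 0.2093, 0.1905]
tool_rot: [0.689, 0.724, -0.001, -0.0]
wrist_force: [-3.1, 0.4, 2.2]
finger_gap: 0.176
t5.50 tcp [0.5608 0.2093 0.1905] yaw_y 2.8 zax [-2.3e-03 -9.0e-04 -1.0e+00] F [-3.1  0.4  2.2] M [ 0.08  0.58 -0.14] gap 0.176 q6 0.31
tool-shift mm [-1.3  0.1 -0.5]
level wx,wy deg [-0.13  0.05  0.  ]
```

```bash
python3 -m pendant '[{"x":0,"y":0,"z":0,"wx":0,"wy":0,"wz":-1.5,"jaw":-1},{"x":0,"y":0,"z":0,"wx":0,"wy":0,"wz":-1.5,"jaw":-1}]'
python3 -c "
from h import *
st([.561,.208,.191])"
```

```text
clock: 5.75
tcp_pos: [0.5605, 0.2093, 0.1905]
tool_rot: [0.67, 0.743, -0.001, -0.001]
wrist_force: [-5.0, 0.2, 2.2]
finger_gap: 0.175
t5.75 tcp [0.5605 0.2093 0.1905] yaw_y 5.9 zax [-3.1e-03 -9.0e-04 -1.0e+00] F [-5.   0.2  2.2] M [ 0.01  0.68 -0.14] gap 0.175 q6 0.25
tool-shift mm [-1.4  0.4 -0.5]
level wx,wy deg [-0.18  0.03  0.  ]
```

```bash
python3 -m pendant '[{"x":0,"y":-0.5,"z":0,"wx":0,"wy":0,"wz":-1.5,"jaw":-1},{"x":0,"y":0,"z":0,"wx":0,"wy":0,"wz":-1.5,"jaw":-1}]'
python3 -c "
from h import *
st()"
```

```text
clock: 6.0
tcp_pos: [0.5597, 0.2092, 0.1905]
tool_rot: [0.649, 0.761, -0.002, -0.001]
wrist_force: [-4.1, 0.6, 2.6]
finger_gap: 0.176
t6.00 tcp [0.5597 0.2092 0.1905] yaw_y 9.1 zax [-0.0036 -0.001  -1.    ] F [-4.1  0.6  2.6] M [ 0.08  0.76 -0.25] gap 0.176 q6 0.20
level wx,wy deg [-0.22  0.02  0.  ]
```

```bash
python3 -m pendant '[{"x":0,"y":-0.3,"z":0,"wx":0,"wy":0,"wz":-1.5,"jaw":-1},{"x":0,"y":0,"z":0,"wx":0,"wy":0,"wz":-1.5,"jaw":-1}]'
python3 -c "
from h import *
st()"
```

```text
clock: 6.25
tcp_pos: [0.5594, 0.2093, 0.1905]
tool_rot: [0.628, 0.779, -0.001, -0.001]
wrist_force: [-3.5, -0.1, 2.7]
finger_gap: 0.172
t6.25 tcp [0.5594 0.2093 0.1905] yaw_y 12.3 zax [-3.5e-03 -5.0e-04 -1.0e+00] F [-3.5 -0.1  2.7] M [ 0.08  0.66 -0.53] gap 0.172 q6 0.14
level wx,wy deg [-0.2  -0.01  0.  ]
```

Stop found: torque rises at 5 N·m/rad from about yaw 7.8°, so the yield is now about 0.08 rad. I'll hold here.

```bash
python3 -m pendant '[{"x":0,"y":0,"z":0,"wx":0,"wy":0,"wz":-1,"jaw":-1},{"x":0,"y":0,"z":0,"wx":0,"wy":0,"wz":0,"jaw":-1},{"x":0,"y":0,"z":0,"wx":0,"wy":0,"wz":0,"jaw":-1},{"x":0,"y":0,"z":0,"wx":0,"wy":0,"wz":0,"jaw":-1}]'
python3 -c "
from h import *
st()"
```

```text
clock: 6.75
tcp_pos: [0.5593, 0.2093, 0.1904]
tool_rot: [0.621, 0.784, -0.001, -0.001]
wrist_force: [-3.2, -0.0, 2.7]
finger_gap: 0.175
t6.75 tcp [0.5593 0.2093 0.1904] yaw_y 13.3 zax [-3.8e-03 -3.0e-04 -1.0e+00] F [-3.2 -0.   2.7] M [ 0.12  0.64 -0.53] gap 0.175 q6 0.12
level wx,wy deg [-0.22 -0.03  0.  ]
```

```bash
python3 -m pendant '[{"x":0,"y":0,"z":0,"wx":0,"wy":0,"wz":0,"jaw":-1},{"x":0,"y":0,"z":0,"wx":0,"wy":0,"wz":0,"jaw":-1},{"x":0,"y":0,"z":0,"wx":0,"wy":0,"wz":0,"jaw":-1},{"x":0,"y":0,"z":0,"wx":0,"wy":0,"wz":0,"jaw":-1},{"x":0,"y":0,"z":0,"wx":0,"wy":0,"wz":0,"jaw":-1}]'
python3 -c "
from h import *
st()"
```

```text
clock: 7.38
tcp_pos: [0.5594, 0.2093, 0.1904]
tool_rot: [0.621, 0.784, -0.001, -0.001]
wrist_force: [-3.2, 0.2, 2.3]
finger_gap: 0.173
t7.38 tcp [0.5594 0.2093 0.1904] yaw_y 13.3 zax [-3.8e-03 -4.0e-04 -1.0e+00] F [-3.2  0.2  2.3] M [ 0.08  0.6  -0.51] gap 0.173 q6 0.12
level wx,wy deg [-0.22 -0.03  0.  ]
```

```bash
python3 -m pendant '[{"x":0,"y":0,"z":0,"wx":0,"wy":0,"wz":0,"jaw":-1},{"x":0,"y":0,"z":3,"wx":0,"wy":0,"wz":0,"jaw":-1},{"x":0,"y":0,"z":2,"wx":0,"wy":0,"wz":0,"jaw":-1},{"x":0,"y":0,"z":1,"wx":0,"wy":0,"wz":0,"jaw":-1}]'
python3 -c "
from h import *
st()"
```

```text
clock: 7.88
tcp_pos: [0.5593, 0.2097, 0.1877]
tool_rot: [0.62, 0.784, -0.001, -0.001]
wrist_force: [-6.6, -1.0, 10.8]
finger_gap: 0.176
t7.88 tcp [0.5593 0.2097 0.1877] yaw_y 13.3 zax [-3.3e-03  3.0e-04 -1.0e+00] F [-6.6 -1.  10.8] M [-0.29  1.31 -0.47] gap 0.176 q6 0.12
level wx,wy deg [-0.18 -0.06  0.  ]
```

```bash
python3 -m pendant '[{"x":0,"y":0,"z":3,"wx":0,"wy":0,"wz":0,"jaw":-1},{"x":0,"y":0,"z":3,"wx":0,"wy":0,"wz":0,"jaw":-1}]'
python3 -c "
from h import *
st()"
```

```text
clock: 8.12
tcp_pos: [0.5603, 0.2103, 0.1843]
tool_rot: [0.62, 0.785, 0.001, -0.001]
wrist_force: [-8.4, -1.4, 14.4]
finger_gap: 0.175
t8.12 tcp [0.5603 0.2103 0.1843] yaw_y 13.4 zax [-4.0e-04  1.6e-03 -1.0e+00] F [-8.4 -1.4 14.4] M [-0.2   1.67 -0.05] gap 0.175 q6 0.12
level wx,wy deg [ 0.   -0.09  0.  ]
```

```bash
python3 -m pendant '[{"x":0,"y":-1.2,"z":3,"wx":-0.1,"wy":0,"wz":0,"jaw":-1},{"x":0,"y":0,"z":1,"wx":0,"wy":0,"wz":-1.5,"jaw":-1}]'
python3 -c "
from h import *
st()"
```

```text
clock: 8.38
tcp_pos: [0.56, 0.2101, 0.1825]
tool_rot: [0.609, 0.793, 0.002, 0.001]
wrist_force: [-7.1, -1.6, 11.9]
finger_gap: 0.175
t8.38 tcp [0.56   0.2101 0.1825] yaw_y 15.0 zax [ 0.0041  0.0019 -1.    ] F [-7.1 -1.6 11.9] M [-0.43  1.45 -0.17] gap 0.175 q6 0.09
level wx,wy deg [ 0.25 -0.04  0.  ]
```

```bash
python3 -m pendant '[{"x":0,"y":-0.3,"z":0.8,"wx":0.2,"wy":0,"wz":-4,"jaw":-1},{"x":0,"y":-0.3,"z":0.4,"wx":0,"wy":0,"wz":-4,"jaw":-1}]'
python3 -c "
from h import *
st()"
```

```text
clock: 8.62
tcp_pos: [0.5597, 0.2096, 0.1831]
tool_rot: [0.549, 0.836, 0.0, 0.001]
wrist_force: [-5.6, -1.1, 10.5]
finger_gap: 0.175
t8.62 tcp [0.5597 0.2096 0.1831] yaw_y 23.4 zax [ 0.0018 -0.     -1.    ] F [-5.6 -1.1 10.5] M [-0.16  1.18 -0.14] gap 0.175 q6 -0.05
level wx,wy deg [0.09 0.04 0.  ]
```

```bash
python3 -m pendant '[{"x":0,"y":-0.3,"z":1.8,"wx":0.1,"wy":0,"wz":-4,"jaw":-1},{"x":0,"y":-0.3,"z":1.5,"wx":0,"wy":0,"wz":-4,"jaw":-1}]'
python3 -c "
from h import *
st()"
```

```text
clock: 8.88
tcp_pos: [0.5594, 0.2093, 0.1822]
tool_rot: [0.487, 0.873, -0.0, 0.001]
wrist_force: [-6.7, -1.0, 13.5]
finger_gap: 0.175
t8.88 tcp [0.5594 0.2093 0.1822] yaw_y 31.7 zax [ 0.0012 -0.001  -1.    ] F [-6.7 -1.  13.5] M [-0.18  1.39 -0.12] gap 0.175 q6 -0.20
level wx,wy deg [0.03 0.09 0.  ]
```

```bash
python3 -m pendant '[{"x":0,"y":-0.3,"z":1.4,"wx":0,"wy":0,"wz":-4,"jaw":-1},{"x":0,"y":-0.3,"z":1.4,"wx":0,"wy":0,"wz":-3,"jaw":-1}]'
python3 -c "
from h import *
st()"
```

```text
clock: 9.12
tcp_pos: [0.5589, 0.209, 0.1817]
tool_rot: [0.43, 0.903, -0.0, 0.001]
wrist_force: [-8.2, -0.0, 13.5]
finger_gap: 0.176
t9.12 tcp [0.5589 0.209  0.1817] yaw_y 39.1 zax [ 0.002 -0.001 -1.   ] F [-8.2 -0.  13.5] M [-0.    1.37 -0.11] gap 0.176 q6 -0.32
level wx,wy deg [0.05 0.12 0.  ]
```

```bash
python3 -m pendant '[{"x":0,"y":-0.3,"z":1,"wx":0,"wy":0,"wz":-3,"jaw":-1},{"x":0,"y":-0.3,"z":1,"wx":0,"wy":0,"wz":-2.5,"jaw":-1}]'
python3 -c "
from h import *
st()"
```

```text
clock: 9.38
tcp_pos: [0.5587, 0.2088, 0.1819]
tool_rot: [0.384, 0.923, 0.0, 0.002]
wrist_force: [-6.6, 0.3, 11.4]
finger_gap: 0.173
t9.38 tcp [0.5587 0.2088 0.1819] yaw_y 44.8 zax [ 3.1e-03 -8.0e-04 -1.0e+00] F [-6.6  0.3 11.4] M [-0.01  1.28 -0.11] gap 0.173 q6 -0.43
level wx,wy deg [0.1  0.16 0.  ]
```

Torque is still only friction, at 37° past the stop. I'll ease up gently.

```bash
python3 -m pendant '[{"x":0,"y":0,"z":-4,"wx":0,"wy":0,"wz":0,"jaw":-1},{"x":0,"y":0,"z":-4,"wx":0,"wy":0,"wz":0,"jaw":-1},{"x":0,"y":0,"z":-3,"wx":0,"wy":0,"wz":0,"jaw":-1},{"x":0,"y":0,"z":0,"wx":0,"wy":0,"wz":0,"jaw":-1}]'
python3 -c "
from h import *
st()"
```

```text
clock: 9.88
tcp_pos: [0.5586, 0.2089, 0.1939]
tool_rot: [0.382, 0.924, 0.0, 0.002]
wrist_force: [-4.1, 0.3, 4.3]
finger_gap: 0.176
t9.88 tcp [0.5586 0.2089 0.1939] yaw_y 45.0 zax [ 0.0037 -0.0012 -1.    ] F [-4.1  0.3  4.3] M [0.13 0.64 0.04] gap 0.176 q6 -0.43
level wx,wy deg [0.1 0.2 0. ]
```

```bash
python3 -m pendant '[{"x":0,"y":0,"z":-4,"wx":0,"wy":0,"wz":0,"jaw":-1},{"x":0,"y":0,"z":-5,"wx":0,"wy":0,"wz":0,"jaw":-1},{"x":0,"y":0,"z":0,"wx":0,"wy":0,"wz":0,"jaw":-1}]'
python3 -c "
from h import *
st()"
```

```text
clock: 10.25
tcp_pos: [0.5587, 0.2087, 0.2026]
tool_rot: [0.382, 0.924, -0.0, 0.002]
wrist_force: [-1.8, 0.9, -0.2]
finger_gap: 0.176
t10.25 tcp [0.5587 0.2087 0.2026] yaw_y 45.1 zax [ 0.0035 -0.0017 -1.    ] F [-1.8  0.9 -0.2] M [ 0.23  0.5  -0.03] gap 0.176 q6 -0.43
level wx,wy deg [0.07 0.21 0.  ]
```

Free. I'll lift it well clear.

```bash
python3 -m pendant '[{"x":0,"y":0,"z":-10,"wx":0,"wy":0,"wz":0,"jaw":-1},{"x":0,"y":0,"z":-20,"wx":0,"wy":0,"wz":0,"jaw":-1},{"x":0,"y":0,"z":-20,"wx":0,"wy":0,"wz":0,"jaw":-1},{"x":0,"y":0,"z":-20,"wx":0,"wy":0,"wz":0,"jaw":-1},{"x":0,"y":0,"z":-10,"wx":0,"wy":0,"wz":0,"jaw":-1},{"x":0,"y":0,"z":0,"wx":0,"wy":0,"wz":0,"jaw":-1}]'
python3 - <<'E'
from h import *
st([.541,-.2,.19])
s,im=snapw("pics/w4.png")
sc=camera("scene")[:,:,::-1];cv2.imwrite("pics/s4.png",sc)
cv2.imwrite("pics/v4.png",np.hstack([cv2.resize(sc[60:330,150:470],(400,338)),cv2.resize(im,(400,338))]))
E
```

```text
clock: 11.0
tcp_pos: [0.5611, 0.2086, 0.2884]
tool_rot: [0.382, 0.924, 0.001, 0.005]
wrist_force: [1.1, 0.5, -0.4]
finger_gap: 0.176
t11.00 tcp [0.5611 0.2086 0.2884] yaw_y 45.1 zax [ 0.011  -0.0014 -0.9999] F [ 1.1  0.5 -0.4] M [0.03 0.09 0.01] gap 0.176 q6 -0.43
tool-shift mm [-273.5 -304.1   98.7]
level wx,wy deg [0.39 0.5  0.  ]
```

View pics/v4.png

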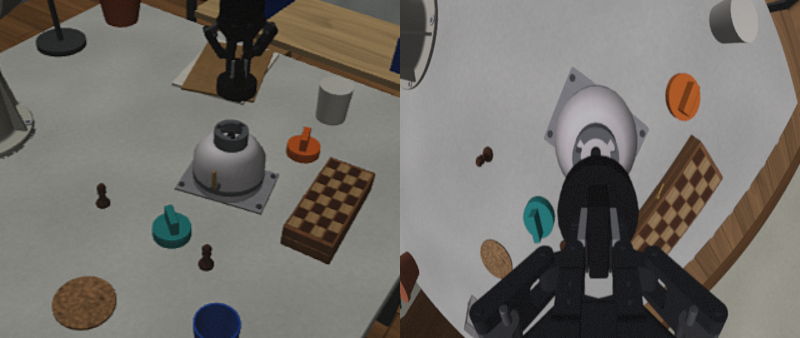

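The cap is in the gripper and off the neck (the left panel shows the open neck), and the bystanders haven't moved. I'll carry it to above the coaster.

```bash
python3 -m pendant '[{"x":-20,"y":-22,"z":0,"wx":0.4,"wy":0.5,"wz":0,"jaw":-1},{"x":-38,"y":-42,"z":0,"wx":0,"wy":0,"wz":0,"jaw":-1},{"x":-40,"y":-44,"z":0,"wx":0,"wy":0,"wz":0,"jaw":-1},{"x":-40,"y":-44,"z":0,"wx":0,"wy":0,"wz":0,"jaw":-1},{"x":-40,"y":-44,"z":0,"wx":0,"wy":0,"wz":0,"jaw":-1},{"x":-40,"y":-44,"z":0,"wx":0,"wy":0,"wz":0,"jaw":-1},{"x":-36,"y":-40,"z":0,"wx":0,"wy":0,"wz":0,"jaw":-1},{"x":-20,"y":-22,"z":0,"wx":0,"wy":0,"wz":0,"jaw":-1}]'
python3 - <<'E'
from h import *
st([.541,-.2,.19])
E
```

```text
clock: 12.1
tcp_pos: [0.5388, -0.2089, 0.2799]
tool_rot: [0.38, 0.925, -0.002, -0.005]
wrist_force: [-0.2, -0.7, -0.7]
finger_gap: 0.175
t12.10 tcp [ 0.5388 -0.2089  0.2799] yaw_y 45.4 zax [-1.110e-02 -3.000e-04 -9.999e-01] F [-0.2 -0.7 -0.7] M [ 0.03  0.03 -0.02] gap 0.175 q6 -1.16
tool-shift mm [ 4.   8.7 89.9]
level wx,wy deg [-0.46 -0.44  0.  ]
```

```bash
python3 -m pendant '[{"x":4,"y":10,"z":30,"wx":-0.4,"wy":-0.4,"wz":0,"jaw":-1},{"x":0,"y":0,"z":50,"wx":0,"wy":0,"wz":0,"jaw":-1},{"x":0,"y":0,"z":50,"wx":0,"wy":0,"wz":0,"jaw":-1},{"x":0,"y":0,"z":35,"wx":0,"wy":0,"wz":0,"jaw":-1},{"x":0,"y":0,"z":10,"wx":0,"wy":0,"wz":0,"jaw":-1},{"x":0,"y":0,"z":0,"wx":0,"wy":0,"wz":0,"jaw":-1}]'
python3 - <<'E'
from h import *
st([.542,-.198,.075])
E
```

```text
clock: 12.85
tcp_pos: [0.5406, -0.2021, 0.0968]
tool_rot: [0.382, 0.924, -0.001, -0.002]
wrist_force: [0.1, 0.3, -0.9]
finger_gap: 0.178
t12.85 tcp [ 0.5406 -0.2021  0.0968] yaw_y 45.1 zax [-4.4e-03  3.0e-04 -1.0e+00] F [ 0.1  0.3 -0.9] M [-0.03 -0.04  0.04] gap 0.178 q6 -1.15
tool-shift mm [ 1.8  4.  21.8]
level wx,wy deg [-0.16 -0.19  0.  ]
```

```bash
python3 -m pendant '[{"x":2,"y":4,"z":8,"wx":-0.2,"wy":-0.2,"wz":0,"jaw":-1},{"x":0,"y":0,"z":8,"wx":0,"wy":0,"wz":0,"jaw":-1},{"x":0,"y":0,"z":2,"wx":0,"wy":0,"wz":0,"jaw":-1},{"x":0,"y":0,"z":0,"wx":0,"wy":0,"wz":0,"jaw":-1}]'
python3 - <<'E'
from h import *
st([.542,-.198,.0715])
cv2.imwrite("pics/s5.png",cv2.resize(camera("scene")[240:370,130:320,::-1],(760,520),interpolation=2))
E
```

```text
clock: 13.35
tcp_pos: [0.5443, -0.1982, 0.0811]
tool_rot: [0.382, 0.924, 0.0, 0.003]
wrist_force: [0.5, -0.3, -1.3]
finger_gap: 0.174
t13.35 tcp [ 0.5443 -0.1982  0.0811] yaw_y 45.1 zax [ 0.0062 -0.0016 -1.    ] F [ 0.5 -0.3 -1.3] M [ 0.    0.03 -0.02] gap 0.174 q6 -1.14
tool-shift mm [ 1.8 -1.5  9.6]
level wx,wy deg [0.19 0.32 0.  ]
```

View pics/s5.png

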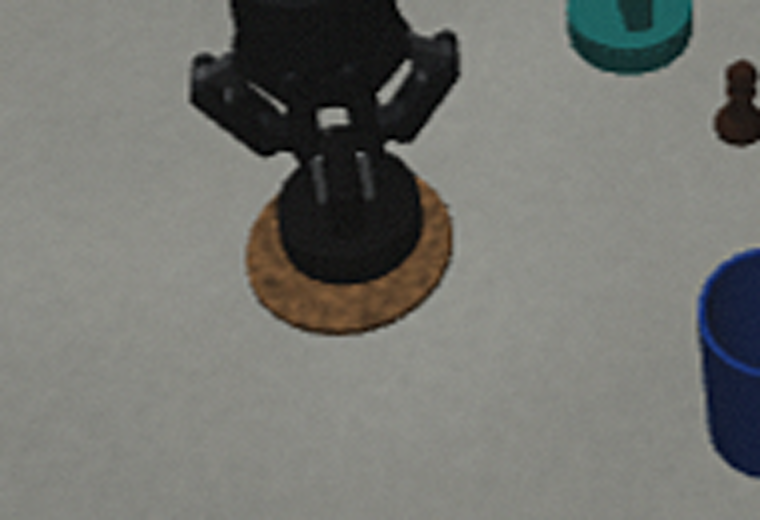

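The cap is level and hovers over the middle of the coaster. I'll lower it to contact.

```bash
python3 -m pendant '[{"x":0,"y":-1,"z":3,"wx":0.2,"wy":0.3,"wz":0,"jaw":-1},{"x":0,"y":0,"z":3,"wx":0,"wy":0,"wz":0,"jaw":-1},{"x":0,"y":0,"z":1.5,"wx":0,"wy":0,"wz":0,"jaw":-1},{"x":0,"y":0,"z":0,"wx":0,"wy":0,"wz":0,"jaw":-1}]'
python3 - <<'E'
from h import *
st([.542,-.198,.0715])
E
```

```text
clock: 13.9
tcp_pos: [0.5439, -0.1992, 0.0736]
tool_rot: [0.382, 0.924, -0.0, 0.0]
wrist_force: [-0.2, -0.6, -0.6]
finger_gap: 0.174
t13.90 tcp [ 0.5439 -0.1992  0.0736] yaw_y 45.1 zax [ 3.e-04 -6.e-04 -1.e+00] F [-0.2 -0.6 -0.6] M [-0.02  0.04 -0.02] gap 0.174 q6 -1.14
tool-shift mm [ 2.2 -0.5  2.1]
level wx,wy deg [-0.01  0.04  0.  ]
```

```bash
python3 -m pendant '[{"x":0,"y":0,"z":1,"wx":0,"wy":0,"wz":0,"jaw":-1},{"x":0,"y":0,"z":1,"wx":0,"wy":0,"wz":0,"jaw":-1},{"x":0,"y":0,"z":0.5,"wx":0,"wy":0,"wz":0,"jaw":-1}]'
python3 -c "
from h import *
st()"
```

```text
clock: 14.28
tcp_pos: [0.5439, -0.1994, 0.072]
tool_rot: [0.382, 0.924, -0.0, 0.0]
wrist_force: [-2.2, 1.5, 5.6]
finger_gap: 0.179
t14.28 tcp [ 0.5439 -0.1994  0.072 ] yaw_y 45.1 zax [ 4.e-04 -8.e-04 -1.e+00] F [-2.2  1.5  5.6] M [0.31 0.36 0.02] gap 0.179 q6 -1.14
level wx,wy deg [-0.02  0.05  0.  ]
```

```bash
python3 -m pendant '[{"x":0,"y":0,"z":1,"wx":0,"wy":0,"wz":0,"jaw":-1},{"x":0,"y":0,"z":0.5,"wx":0,"wy":0,"wz":0,"jaw":-1}]'
python3 -c "
from h import *
st()"
```

```text
clock: 14.52
tcp_pos: [0.544, -0.1994, 0.0721]
tool_rot: [0.382, 0.924, -0.0, 0.0]
wrist_force: [-0.9, 1.0, 3.0]
finger_gap: 0.176
t14.53 tcp [ 0.544  -0.1994  0.0721] yaw_y 45.1 zax [ 5.e-04 -8.e-04 -1.e+00] F [-0.9  1.   3. ] M [0.25 0.31 0.  ] gap 0.176 q6 -1.14
level wx,wy deg [-0.01  0.05  0.  ]
```

Contact came at z 0.072, against 0.0715 predicted. I'll release and retreat.

```bash
python3 -m pendant '[{"x":0,"y":0,"z":0,"wx":0,"wy":0,"wz":0,"jaw":-0.4},{"x":0,"y":0,"z":0,"wx":0,"wy":0,"wz":0,"jaw":0},{"x":0,"y":0,"z":0,"wx":0,"wy":0,"wz":0,"jaw":0.2},{"x":0,"y":0,"z":0,"wx":0,"wy":0,"wz":0,"jaw":0.2},{"x":0,"y":0,"z":-15,"wx":0,"wy":0,"wz":0,"jaw":0.2},{"x":0,"y":0,"z":-30,"wx":0,"wy":0,"wz":0,"jaw":0.2},{"x":0,"y":0,"z":-50,"wx":0,"wy":0,"wz":0,"jaw":0.2},{"x":0,"y":0,"z":-50,"wx":0,"wy":0,"wz":0,"jaw":0.2}]'
python3 -m pendant '[{"x":30,"y":30,"z":-40,"wx":0,"wy":0,"wz":0,"jaw":0.2},{"x":40,"y":40,"z":0,"wx":0,"wy":0,"wz":0,"jaw":0.2},{"x":40,"y":40,"z":0,"wx":0,"wy":0,"wz":0,"jaw":0.2},{"x":0,"y":0,"z":0,"wx":0,"wy":0,"wz":0,"jaw":0.2}]'
python3 - <<'E'
from h import *
st()
sc=camera("scene")[:,:,::-1];t=camera("top")[:,:,::-1]
cv2.imwrite("pics/end.png",np.hstack([cv2.resize(sc[130:370,130:470],(400,282)),cv2.resize(t[110:310,180:464],(400,282))]))
b,c,x=blob(t.max(2)<50,proj("top",[.544,-.2,.03]));print("cap top",c,x,onz("top",*c,.035))
b,c,x=blob(sc.max(2)<50,proj("scene",[.544,-.2,.03]));print("cap scene",c,onz("scene",*c,.035))
E
```

```text
clock: 15.52
tcp_pos: [0.5421, -0.1985, 0.2199]
tool_rot: [0.382, 0.924, -0.0, -0.003]
wrist_force: [0.9, -0.5, 0.2]
finger_gap: 0.601
clock: 16.02
tcp_pos: [0.5449, -0.0401, 0.2715]
tool_rot: [0.383, 0.924, 0.001, 0.004]
wrist_force: [0.1, 0.3, 0.6]
finger_gap: 0.598
t16.02 tcp [ 0.5449 -0.0401  0.2715] yaw_y 45.0 zax [ 0.0093 -0.001  -1.    ] F [0.1 0.3 0.6] M [ 0.   -0.01  0.04] gap 0.598 q6 -0.86
level wx,wy deg [0.34 0.42 0.  ]
cap top [421.21965318 234.75557391] [ 405  162   29  114 1211] [ 0.53196301 -0.2035018   0.035     ]
cap scene [217.26871401 295.66794626] [ 0.55031359 -0.20457878  0.035     ]
```

View pics/end.png

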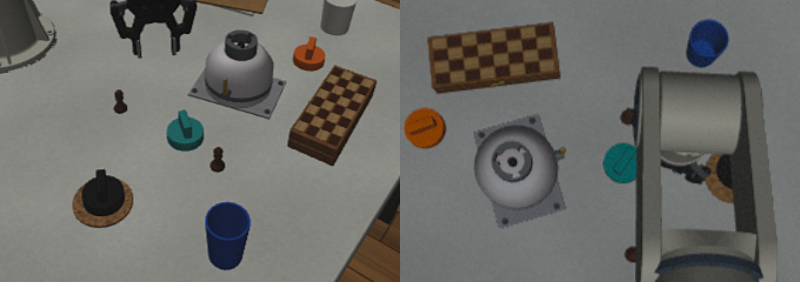

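The scene view shows the cap upright in the middle of the coaster with the gripper away, and the bystanders in place. The arm covers the coaster in the top view.

```bash
python3 -c "
from bench import *
hand_in();print(observe()['clock'])"
```

```text
the job is handed in; nothing more can be done
the job is handed in; nothing more can be done
```

I opened the sprayer, set the black cap upright on the coaster, let go and handed the job in at about 16 s on the clock. The hand-in gave no verdict.

- **Venting:** I turned the cap to its first stop and held it there for about 1.1 s at about 0.5 N·m. That is roughly 0.08–0.10 rad of yield, with the cap not pressed down.
- **Opening:** I pressed it down about 8–9 mm, with a peak of about 14 N, and turned it about 37° past the stop. It came free when I eased off.
- **Placing:** The hub met the cork at a tool height of 72 mm, against 71.5 mm predicted.
- **Last checks:** In the last scene picture the cap stands upright near the coaster's centre, an estimated 8 mm off. The bystanders look unmoved, judged by eye. The gripper is open, about 0.2 m away from the cap, and reads no contact force.

**Checks that disagreed or failed:**
- The top camera could not confirm the final placing. The arm hid the coaster, and its dark patch merged with the arm, so I set that reading aside.
- Before the move, the two fixed cameras put the coaster centre about 6–7 mm apart, well inside the 30 mm tolerance.

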